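# Clamp the earring board with the reversible ratchet

## Task

The green ratchet clamp is still set to loosen: push its red direction lever over to tighten, then swing the handle back the loosening way, well past the middle of its travel, to feel that it only clicks round freely and the jaw stays put. Then work the handle to and fro until the jaw grips the little earring board firmly against the fence: stop when the handle grip takes a push of about 7 N (over 10 N would crush the board). Let go with the board left flat and clamped, and leave the other things on the stall where they are.

Things in the scene. Friction and masses are not known exactly. Their poses are not given: they have to be found in the camera images.
- grip_mid (a point): middle of the pale wooden grip of the ratchet handle: upright, freely spinning, 26 mm across, 46 mm high (z 71 to 117 mm, this point half-way up), clear above. It runs on a level circle of 115 mm radius about the ratchet axis. Push needed here: free-wheeling 0.5 to 2.5 N, driving the unloaded jaw 2 to 4.5 N; each further 1 N adds about 11 N of jaw force (7 N: 30 to 55 N)
- handle (a joint): ratchet handle, rad, positive = clockwise from above = tightening. 0: points along the clamp's -x (to the robot); the grip lies at clamp frame (-0.115 cos q, 0.115 sin q). Stops at -0.85 and 0.80, starts near 0.5. Clicks every 0.39 rad (16 teeth). The jaw moves 10 mm per rad driven, and holds when the handle is let go
- dirlever (a joint): red direction lever on the ratchet head, rad relative to the handle; over-centre: snaps to the nearer side of 0. Negative (the start): drives counter-clockwise, loosening. Positive: drives clockwise, tightening, and free-wheels counter-clockwise. It stands 0.14 to 0.34 from 0: least when a pawl rests on a tooth, until the handle moves
- lever_tab (a point): middle of the lever's upright red tab, 9 x 8 mm, z 80 to 105 mm (lever arm below it from z 75 mm; handle bar top 71 mm). It stands within 15 mm of the ratchet axis, on a 44 mm arm from a pivot 44 mm out on the handle bar. About 2 N pushes it over: tab travel up to 30 mm, in clamp frame along (-sin q, -cos q) for handle angle q to set tighten
- clamp: fixed green bench clamp; origin: the upright ratchet axis at table level; x away from the robot at yaw 0, y the way the jaw closes. Base plate 10 mm thick, x -70 to 140 mm, y -60 to 230 mm; gear housing 88 x 84 mm about the axis, 50 mm high
- jaw_face (a point): middle of the cork face of the moving jaw (100 mm wide, z 12 to 36 mm), 65 mm from the ratchet axis in the clamp's +y at the start; the cork gives 1 mm per 30 N. The dark steel fence across the bed beyond the board is set anew each time: 8 to 18 mm total slack between jaw, board and fence
- jaw: the moving steel jaw with its cork pad; origin at the ratchet axis at the start, moves along the clamp's y
- board: small oak earring board lying flat on the clamp's base plate between jaw and fence, 130 x 90 x 18 mm, 0.3 kg, blue felt and earrings on top; origin: centre of its underside, z up. It lies loose and is pushed along by the jaw
- tin: small round tin, 38 mm across, 28 mm high, standing on the clamp's base plate behind the head; leave alone
- screwdriver: screwdriver, 130 mm, yellow handle, lying on the base plate behind the board; leave alone
- ring_cone: dark wooden ring cone, 70 mm foot, 120 mm high; leave alone
- earring_disc: round earring disc, 120 mm across, 10 mm thick; leave alone
- pendant_tray: dark tray with pendants, 140 x 100 x 30 mm; leave alone
- mug: blue mug, 76 mm across, 85 mm high; leave alone
- thong_reel: wooden reel, 56 mm across, 40 mm high; leave alone

How it is judged:
By the outcome, as a careful person would: the job done as asked, in the order asked, and still so for the second after the job is handed in, with the robot touching nothing.
It also fails if it takes over 72 s, if anything falls off the work surface, if the arm or the gripper's body presses on something with over 40 N, if the wrist force passes 120 N, or if a joint passes its speed limit or range.

## Robot

A 6-joint arm with a two-finger parallel gripper is mounted at the origin on the work surface. World frame = base frame: x ahead of the robot, y to its left, z up, the work surface at z = 0. Lengths are in m, angles in rad, forces in N, time in s.
With the tool pointing down it reaches from about 0.25 to 0.725 m from the base axis. Payload 4 kg.
Tool frame: the origin (TCP) lies between the finger pads; the fingertips stand 8 mm ahead of it and the grasp point (between the pads) lies 11 mm behind it; z points along the fingers, y is the direction in which the jaws open and shut (so a half turn about z gives the same grasp; the last joint's range is limited). The gripper opens to 85 mm and grips with 20 to 120 N. Pads are 22 mm wide; open, the fingers measure 114 mm over their backs; the gripper's body (76 mm by 85 mm) begins 54 mm behind the grasp point. The pads swing forward as they close: fully open they stand 13 mm farther back than shut.
Start: joints at [-1.204, 0.241, 0.005, 1.335, 0, 1.571], TCP at [0.179, -0.467, 0.239] pointing down, gripper open.
Joint ranges: [-2.72, 2.72], [-1.05, 1.87], [-1.09, 1.28], [-1.99, 2.15], [-1.42, 1.44], [-3.14, 3.14]. Speed limits (rad/s): [2.79, 2.79, 3.14, 3.14, 3.14, 3.14].

## Interface

Orientations are given as a unit quaternion [x, y, z, w].
In Python, from workcell import * gives the robot as it stands.
- The arm moves only by the tool send_rows, never from a script. Its argument "increments" is a list that holds one entry, the list of rows, each a list of 6 numbers: the shift along the tool's x, y, z in units of 50 mm (1.0 is 50 mm), then the turn, a rotation vector about the tool's x, y, z in units of 10 degrees (1.0 is 10 degrees). In form: [[[x, y, z, ax, ay, az], ...]]. A call has 1 to 8 rows; each row shifts and turns the commanded pose from where the row before left it, along the tool's axes as they then stand; what a row does not reach is not made up. A row lasts 1/8 s, in which the tool goes at most 62.5 mm and 10.7 degrees, less where a joint would pass 70% of its speed; a pose out of reach is approached as far as the arm can. A call with a number of a shift or a turn outside -1 to 1 is refused whole. A call with a gripper value outside its range is refused whole. "grip" is the closure, from 0 (fully open) to 1 (shut), set as the call begins (left out, the last holds). The fingers move at their own pace and stop on an object; the grip force is fixed at half the most. Time passes only in rows, so rows that do not move let the fingers close. It gives the time, the measured TCP pose, the force and the opening at its end, in the units of the state.
- get_obs(): the state, without advancing time (a new reading comes with each control period).
- camera(name): name is "side" or "top"; returns a dict with "color" (400x640x3 uint8, red, green, blue), "z_map" (400x640 float32, m along the optical axis (not along the pixel's ray), 0 where there is no reading), "intrinsics" (3x3 intrinsics, pixels), "pose" (4x4, takes a point from camera to world coordinates). Camera axes: x right, y down, z forward; pixel columns grow to the right and rows downward; lengths in m; the calibration is good to about 2 mm. A picture is of the moment at which its call begins.
- job_done(): hands the job in, once; it reports no verdict.
The state is a dict: "clock": time; "joint_pos": joint angles; "joint_vel": joint speeds; "tau": joint torques, N m; "eef_pos": TCP position; "tool_rot": TCP orientation; "ft_force": force on the tool from outside, world axes, zero at the start; "ft_torque": the same for the moment, N m; "grip_width": finger opening in m.
Only numpy, scipy, OpenCV 4.12 (cv2) and the standard library are available. Lean on these libraries where they do the work, as an engineer would, in place of code of your own. Each camera call takes 0.05 s, during which the arm holds its last target.

## Working session

There is one attempt and no reset: what is moved stays moved. The work goes in short steps, Python scripts to look and compute and a tool call to move; the robot and the scene stay as the last step left them, time stands still between calls to the robot, and variables do not carry over. Pictures are saved under pics/ and viewed, and the job is handed in when it is done.

Besides the shell and the picture viewer there is one more tool, called after "Emit:" as name([rows], argument=value, ...), one row to a line, values as JSON. send_rows: Moves the arm, as the interface text tells. Its arguments: {"type":"object","properties":{"increments":{"type":"array"},"grip":{"type":"number"}},"required":["increments"]}

```bash
mkdir -p pics; ls
cat > h.py <<'E'
from workcell import *
import numpy as np, cv2
def snap(n,f):
    c=camera(n); cv2.imwrite('pics/'+f+'.png',c['color'][:,:,::-1]); np.savez('pics/'+f+'.npz',z=c['z_map'],K=c['intrinsics'],P=c['pose'],c=c['color']); return c
def load(f):
    d=np.load('pics/'+f+'.npz'); return d
def pt(d,u,v,z=None):
    K=d['K'];P=d['P']
    r=np.array([(u-K[0,2])/K[0,0],(v-K[1,2])/K[1,1],1.])
    if z is None:
        w=d['z'][int(v),int(u)]; return P[:3,:3]@(r*w)+P[:3,3]
    R=P[:3,:3]@r; return P[:3,3]+R*(z-P[2,3])/R[2]
E
python3 - <<'E'
from h import *
for n in('top','side'):
    c=snap(n,n+'0'); print(c['pose'],c['intrinsics'])
o=get_obs()
for k,v in o.items(): print(k,np.round(v,4))
E
```

```text
pics
[[-1.36769880e-03 -9.93000916e-01  1.18098728e-01  3.64886925e-01]
 [-9.99953807e-01  2.34496622e-04 -9.60874249e-03  1.60151392e-02]
 [ 9.51379635e-03 -1.18106414e-01 -9.92955368e-01  1.35431000e+00]
 [ 0.00000000e+00  0.00000000e+00  0.00000000e+00  1.00000000e+00]] [[379.99135238   0.         324.67613454]
 [  0.         379.99135238 199.85631409]
 [  0.           0.           1.        ]]
[[-0.99293906 -0.07482746  0.09204825  0.42108377]
 [-0.11814046  0.55366708 -0.82431523  1.04378448]
 [ 0.01071733 -0.82936941 -0.55859782  0.78371669]
 [ 0.          0.          0.          1.        ]] [[457.59368195   0.         317.98517347]
 [  0.         457.59368195 198.51066681]
 [  0.           0.           1.        ]]
clock 0.1
joint_pos [-1.204   0.2413  0.0039  1.3352 -0.      1.5708]
joint_vel [-0.0002 -0.0025  0.0028 -0.     -0.0001 -0.0012]
tau [ 3.00000e-04 -3.73137e+01  2.53011e+01  1.08000e-02  0.00000e+00
  0.00000e+00]
eef_pos [ 0.1791 -0.4662  0.2385]
tool_rot [ 9.832e-01  1.824e-01 -2.000e-04 -9.000e-04]
ft_force [-1.1604  0.289  -0.1819]
ft_torque [ 0.0076  0.0334 -0.0428]
grip_width 0.0852
```

View pics/top0.png

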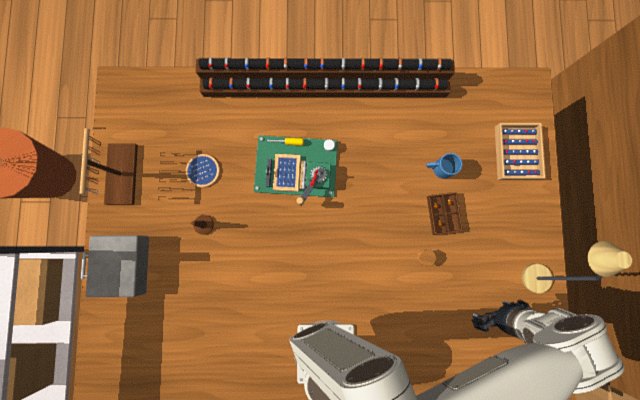

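View pics/side0.png

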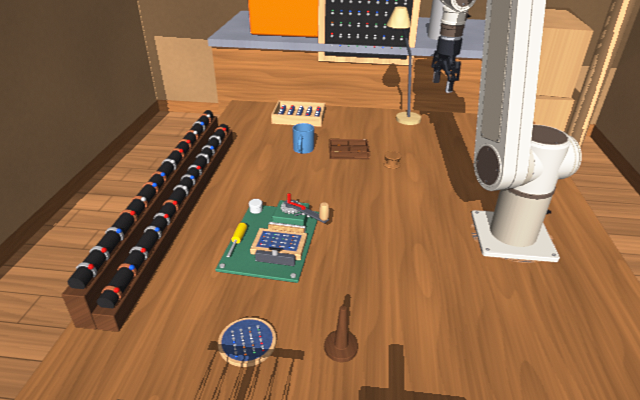

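Run:
```python
from h import *
for f,(u0,v0,u1,v1),s in(('top0',(245,125,350,215),7),('side0',(210,185,340,285),6)):
    d=load(f); im=d['c'][v0:v1,u0:u1,::-1]
    im=cv2.resize(im,None,fx=s,fy=s,interpolation=cv2.INTER_CUBIC); cv2.imwrite('pics/'+f+'c.png',im)
d=load('top0')
# green plate mask -> minAreaRect
c=d['c'].astype(int); m=((c[...,1]>c[...,0]+25)&(c[...,1]>c[...,2]+10)).astype(np.uint8)
m[:125]=0;m[215:]=0;m[:,:245]=0;m[:,350:]=0
ys,xs=np.nonzero(m); P=np.array([pt(d,u+.0,v+.0,0.01)[:2] for u,v in zip(xs,ys)])
r=cv2.minAreaRect((P*1000).astype(np.float32)); print(r,cv2.boxPoints(r))
```

```text
((649.5804443359375, 107.53834533691406), (287.7887268066406, 208.34927368164062), 86.49518585205078) [[536.804    -29.718437]
 [744.7636   -42.45533 ]
 [762.3569   244.79514 ]
 [554.3973   257.532   ]]
```

View pics/top0c.png

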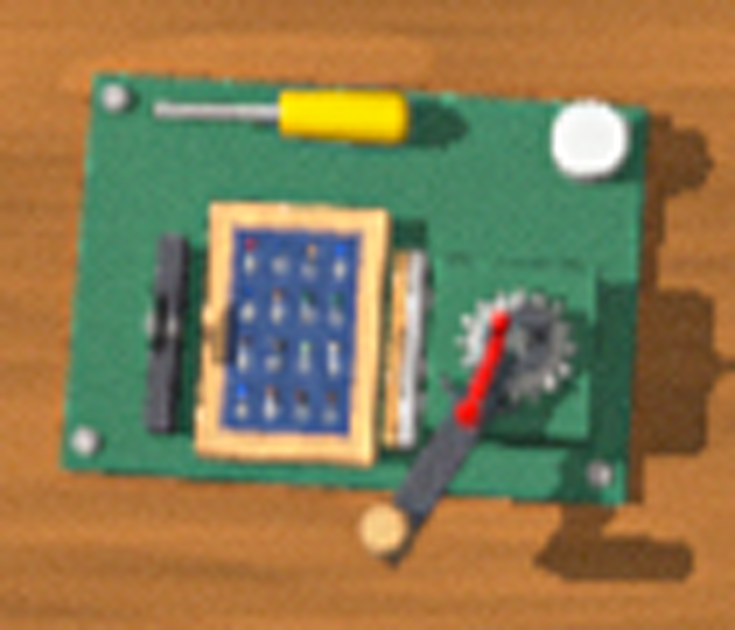

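View pics/side0c.png

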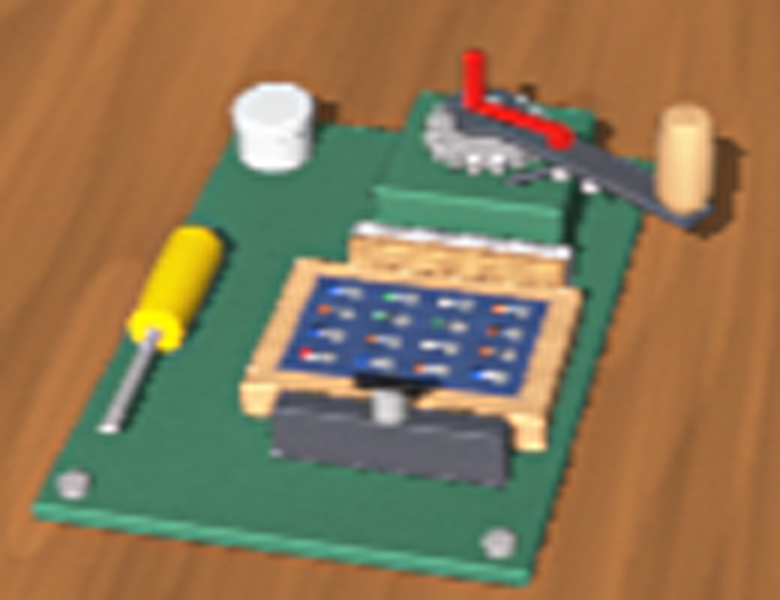

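```bash
cat >> h.py <<'E'
yaw=-0.061; O=np.array([.6095,.0248])
C=np.array([[np.cos(yaw),-np.sin(yaw)],[np.sin(yaw),np.cos(yaw)]])
def tocl(p): return C.T@(np.asarray(p)[:2]-O)
def tow(p): return C@np.asarray(p)+O
E
python3 - <<'E'
from h import *
d=load('top0'); s=load('side0')
def T(u,v,z): return pt(d,245+(u+.5)/7-.5,125+(v+.5)/7-.5,z)
def S(u,v,z): return pt(s,210+(u+.5)/6-.5,185+(v+.5)/6-.5,z)
for n,p in dict(grip=T(384,526,.117),tab=T(500,318,.105),pivot=T(465,410,.08),gear=T(517,345,.06),gripS=S(687,112,.117),tabS=S(474,55,.105),pivS=S(563,137,.08)).items():
    c=tocl(p); print(n,p.round(4),c.round(4),np.hypot(*c), np.arctan2(c[1],-c[0]))
c=tocl(T(415,260,.036)),tocl(T(400,440,.036)),tocl(T(185,240,.04)),tocl(T(150,430,.04)),tocl(T(388,210,.028)),tocl(T(372,465,.028)),tocl(T(210,205,.028)),tocl(T(195,450,.028));print(np.round(c,4))
E
```

```text
grip [0.5125 0.0868 0.117 ] [-0.1006  0.056 ] 0.11508493993693379 0.5078198395429069
tab [0.614  0.0328 0.105 ] [0.004  0.0082] 0.009139140911892225 2.018621064327254
pivot [0.5736 0.05   0.08  ] [-0.0374  0.023 ] 0.04388847702294278 0.5512510895087204
gear [0.6094 0.025  0.06  ] [-0.0001  0.0002] 0.00021505441793266558 0.8577606361299346
gripS [0.5128 0.0795 0.117 ] [-0.0998  0.0487] 0.11104611763732812 0.4537206007703235
tabS [0.6141 0.03   0.105 ] [0.0043 0.0055] 0.006985085464891529 2.2352295654713017
pivS [0.5706 0.0529 0.08  ] [-0.0405  0.0257] 0.04795290588702577 0.564398236054643
[[ 0.0447  0.0547]
 [-0.0474  0.0561]
 [ 0.0469  0.1706]
 [-0.0506  0.1807]
 [ 0.0715  0.0706]
 [-0.0598  0.0698]
 [ 0.0685  0.1611]
 [-0.0576  0.1592]]
```

```bash
cat >> h.py <<'E'
from scipy.spatial.transform import Rotation as Ro
def st():
    o=get_obs(); R=Ro.from_quat(o['tool_rot']).as_matrix(); return np.array(o['eef_pos']),R,o
def go(target,theta=None,cmd=None):
    p,R,o=st(); d=(R.T@(np.asarray(target)-p))/.05
    th=np.arctan2(R[1,1],R[0,1])
    print('tool shift units',d.round(2),'theta',th.round(4),'tilt',np.round(R[:,2],3), 'p',p.round(4),'F',np.round(o['ft_force'],2),'gw',round(float(o['grip_width']),4),'t',o['clock'])
    if theta is not None: print(' turn z units', np.round(-np.degrees((theta-th+np.pi)%(2*np.pi)-np.pi)/10,2))
def th(q): return np.pi/2-q+yaw
def tan(q): return np.array([np.sin(q),np.cos(q)])
def rad(q): return np.array([-np.cos(q),np.sin(q)])
E
python3 - <<'E'
from h import *
q=.507
w=tow(tan(q)*.040); print(w)
go([*w,.20],th(q))
E
```

```text
[0.63101789 0.05851914]
tool shift units [12.2  -6.55  0.78] theta -1.204 tilt [-0.001  0.002 -1.   ] p [ 0.1791 -0.4662  0.2385] F [-1.16  0.29 -0.18] gw 0.0852 t 0.1
 turn z units -12.64
```

Emit:
send_rows([
  [[0.76,-0.41,0,0,0,0],[0.76,-0.41,0,0,0,0],[0.76,-0.41,0,0,0,0],[0.76,-0.41,0,0,0,0],[0.76,-0.41,0,0,0,0],[0.76,-0.41,0,0,0,0],[0.76,-0.41,0,0,0,0],[0.76,-0.41,0,0,0,0]],
], grip=1)

```text
clock: 1.1
eef_pos: [0.4048, -0.2033, 0.239]
tool_rot: [0.983, 0.182, -0.0, -0.0]
ft_force: [-0.5, -0.0, 0.5]
grip_width: -0.0003
```

Emit:
send_rows([
  [[0.76,-0.41,0,0,0,0],[0.76,-0.41,0,0,0,0],[0.76,-0.41,0,0,0,0],[0.76,-0.41,0,0,0,0],[0.76,-0.41,0,0,0,0],[0.76,-0.41,0,0,0,0],[0.76,-0.41,0,0,0,0],[0.76,-0.41,0,0,0,0]],
])

```text
clock: 2.1
eef_pos: [0.6297, 0.0586, 0.2386]
tool_rot: [0.983, 0.182, -0.001, 0.0]
ft_force: [0.6, -1.7, 0.7]
grip_width: 0.0003
```

Emit:
send_rows([
  [[0,0,0,0,0,-1],[0,0,0,0,0,-1],[0,0,0,0,0,-1],[0,0,0,0,0,-1],[0,0,0,0,0,-1],[0,0,0,0,0,-1],[0,0,0,0,0,-1],[0,0,0,0,0,-1]],
])

```text
clock: 3.1
eef_pos: [0.6289, 0.0575, 0.2385]
tool_rot: [0.634, 0.774, -0.001, -0.001]
ft_force: [-0.1, -0.1, -0.4]
grip_width: 0.0001
```

Emit:
send_rows([
  [[0,0,0,0,0,-1],[0,0,0,0,0,-1],[0,0,0,0,0,-1],[0,0,0,0,0,-1],[0,0,0,0,0,-0.64],[0,0,0,0,0,0],[0,0,0,0,0,0]],
])

```text
clock: 3.98
eef_pos: [0.6291, 0.0575, 0.2389]
tool_rot: [0.281, 0.96, -0.0, -0.0]
ft_force: [-0.2, -0.4, -0.1]
grip_width: -0.0
```

Run:
```python
from h import *
q=.507
w=tow(tan(q)*.042); go([*w,.093],th(q))
p,R,o=st();print(tocl(p)@tan(q),tocl(p)@rad(q),o['joint_pos'])
for k in range(5):print(get_obs()['ft_force'])
```

```text
tool shift units [-0.02  0.08  2.92] theta 1.0005 tilt [-0.001 -0.    -1.   ] p [0.6291 0.0575 0.2389] F [-0.18 -0.35 -0.11] gw -0.0 t 3.975
 turn z units -0.01
0.03809247575155929 0.0010590832024963378 [9.11135576e-02 5.12917274e-01 4.03706819e-01 1.46232497e+00
 7.69278923e-06 6.61397295e-01]
[-0.18215285 -0.35116073 -0.11166767]
[-0.18215285 -0.35116073 -0.11166767]
[-0.18215285 -0.35116073 -0.11166767]
[-0.18215285 -0.35116073 -0.11166767]
[-0.18215285 -0.35116073 -0.11166767]
```

Emit:
send_rows([
  [[0,0.08,0.5,0,0,0],[0,0,0.7,0,0,0],[0,0,0.7,0,0,0],[0,0,0.6,0,0,0],[0,0,0.4,0,0,0],[0,0,0,0,0,0],[0,0,0,0,0,0]],
])

```text
clock: 4.85
eef_pos: [0.6321, 0.0609, 0.0953]
tool_rot: [0.281, 0.96, 0.0, 0.001]
ft_force: [0.7, 0.3, 0.7]
grip_width: 0.0001
```

```bash
cat > look.py <<'E'
from h import *
import sys
t=sys.argv[1]
a=snap('top','t'+t)['color'][130:220,255:345,::-1]; b=snap('side','s'+t)['color'][185:270,230:350,::-1]
a=cv2.resize(a,(540,540),interpolation=cv2.INTER_CUBIC)
b=cv2.resize(b,(760,540),interpolation=cv2.INTER_CUBIC)[:,0:760]
im=np.hstack([a,b]); im=cv2.resize(im,(800,int(540*800/1300))); cv2.imwrite('pics/v'+t+'.png',im)
p,R,o=st();print('F',np.round(o['ft_force'],2),'p',p.round(4),'t',o['clock'])
E
python3 look.py 1
```

```text
F [ 0.69 -0.25 -0.  ] p [0.6325 0.061  0.0959] t 4.95
```

View pics/v1.png

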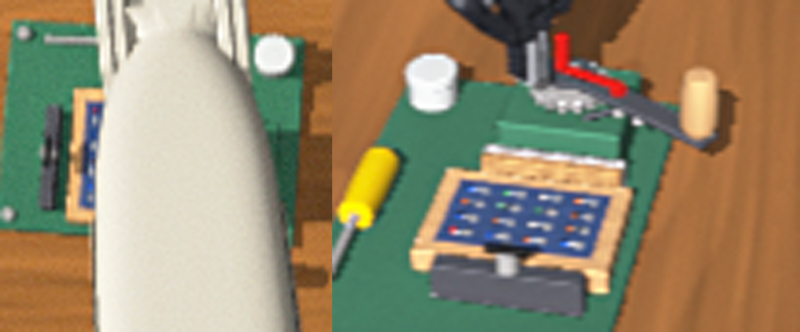

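Emit:
send_rows([
  [[0,-0.1,0,0,0,0],[0,-0.1,0,0,0,0],[0,-0.08,0,0,0,0],[0,-0.08,0,0,0,0]],
])

```text
clock: 5.45
eef_pos: [0.622, 0.0455, 0.0945]
tool_rot: [0.281, 0.96, 0.0, 0.0]
ft_force: [0.8, -0.7, 0.4]
grip_width: -0.0002
```

Emit:
send_rows([
  [[0,-0.06,0,0,0,0],[0,-0.06,0,0,0,0],[0,0,0,0,0,0]],
])

```text
clock: 5.82
eef_pos: [0.618, 0.0404, 0.0941]
tool_rot: [0.281, 0.96, -0.0, -0.0]
ft_force: [-0.1, 0.1, 0.3]
grip_width: -0.0002
```

```bash
python3 look.py 2; python3 -c "
from h import *
p,R,o=st();print(tocl(p)@tan(.507),tocl(p)@rad(.507))"
```

```text
F [-0.03  1.42  0.02] p [0.6182 0.0406 0.0941] t 5.925
0.0179575659908298 0.0011583201256672492
```

View pics/v2.png

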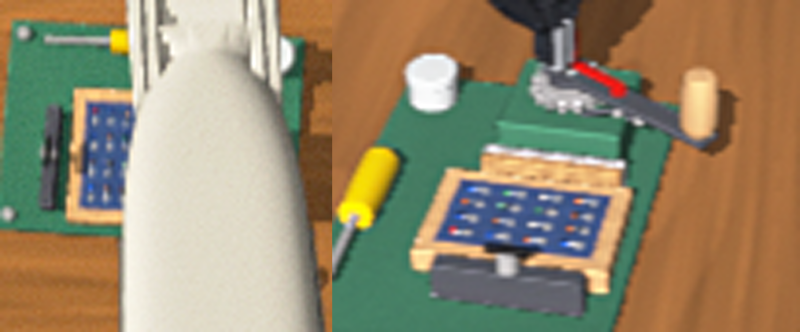

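Emit:
send_rows([
  [[0,-0.06,0,0,0,0],[0,-0.06,0,0,0,0],[0,-0.04,0,0,0,0],[0,0,0,0,0,0]],
])

```text
clock: 6.42
eef_pos: [0.614, 0.0337, 0.0944]
tool_rot: [0.281, 0.96, 0.0, -0.0]
ft_force: [0.4, 0.5, 0.1]
grip_width: 0.0002
```

```bash
python3 look.py 3; python3 -c "
from h import *
p,R,o=st();print(tocl(p)@tan(.507),tocl(p)@rad(.507))"
```

```text
F [-1.39  0.27  0.16] p [0.6142 0.0339 0.0944] t 6.525
0.010156775072761162 0.0009486826208034119
```

View pics/v3.png

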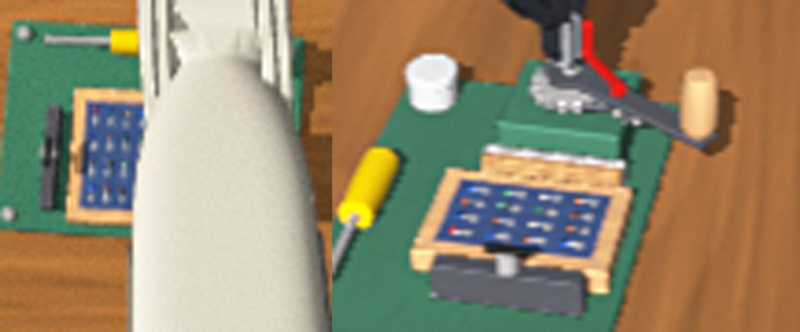

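Emit:
send_rows([
  [[0,0.2,0,0,0,0],[0,0,0.0,0,0,0],[0,0,-0.7,0,0,0],[0,0,-0.8,0,0,0],[0.5,-0.1,0,0,0,0],[0.8,-0.2,0,0,0,0],[0.8,-0.1,0,0,0,0],[0.2,0,0,0,0,0]],
], grip=1)

```text
clock: 7.52
eef_pos: [0.5098, 0.0882, 0.1695]
tool_rot: [0.28, 0.96, -0.0, -0.0]
ft_force: [1.2, -0.1, -0.7]
grip_width: -0.0005
```

Emit:
send_rows([
  [[0,0,0,0,0,0],[0,0,0,0,0,0],[0,0,0,0,0,0]],
], grip=0.5)

```text
clock: 7.9
eef_pos: [0.5128, 0.087, 0.1691]
tool_rot: [0.281, 0.96, 0.0, 0.0]
ft_force: [-0.4, 0.4, -0.3]
grip_width: 0.0426
```

```bash
python3 look.py 4; python3 -c "
from h import *
go([*tow(.115*rad(.507)),.089],th(.507))"
```

```text
F [0.04 0.71 0.62] p [0.5124 0.0871 0.169 ] t 8.0
tool shift units [-0.01 -0.01  1.6 ] theta 1.0014 tilt [-0. -0. -1.] p [0.5124 0.0871 0.169 ] F [0.04 0.71 0.62] gw 0.0427 t 8.0
 turn z units -0.01
```

View pics/v4.png

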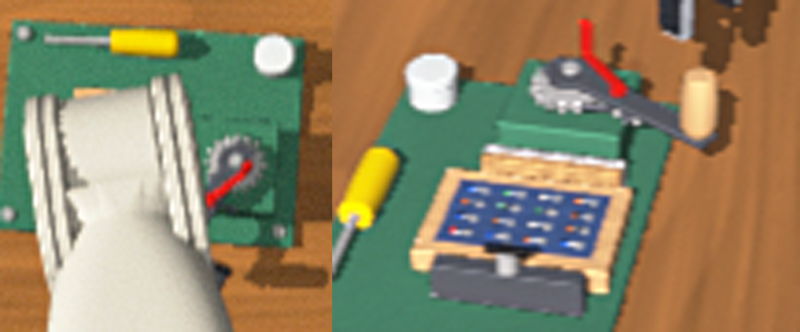

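Emit:
send_rows([
  [[0,0,0.5,0,0,0],[0,0,0.6,0,0,0],[0,0,0.5,0,0,0],[0,0,0,0,0,0]],
])

```text
clock: 8.5
eef_pos: [0.5102, 0.0869, 0.0873]
tool_rot: [0.281, 0.96, -0.001, -0.002]
ft_force: [0.3, 0.4, 0.7]
grip_width: 0.0429
```

```bash
python3 look.py 5
```

```text
F [ 1.11 -0.75  0.44] p [0.5124 0.0873 0.0898] t 8.6
```

View pics/v5.png

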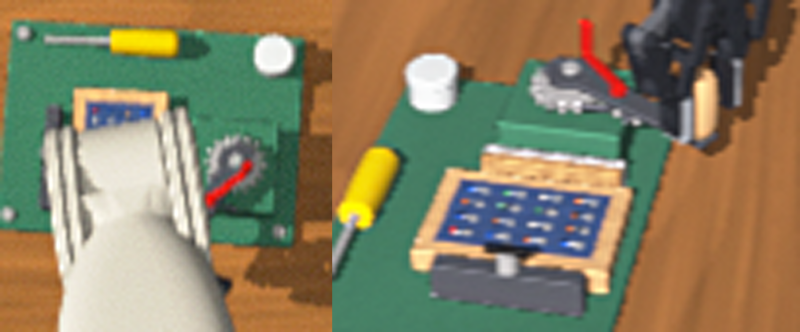

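Emit:
send_rows([
  [[0,-0.15,0,0,0,0],[-0.05,-0.34,0,0,0,-0.86],[-0.05,-0.34,0,0,0,-0.86],[-0.05,-0.34,0,0,0,-0.86]],
])

```text
clock: 9.1
eef_pos: [0.4945, 0.0314, 0.0907]
tool_rot: [0.057, 0.998, 0.0, 0.001]
ft_force: [-0.2, 1.9, -0.5]
grip_width: 0.0428
```

```bash
python3 look.py 6
cat > qq.py <<'E'
from h import *
p,R,o=st(); th_=np.arctan2(R[1,1],R[0,1]); qt=np.pi/2+yaw-th_
c=tocl(p); F=C.T@np.array(o['ft_force'][:2])
t=c@tan(qt); r=c@rad(qt)
print('toolq',qt.round(3),'r',r.round(4),'t',t.round(4),'Ft',(F@tan(qt)).round(2),'Fr',(F@rad(qt)).round(2),'Fz',o['ft_force'][2].round(2),'z',p[2].round(4),'gw',o['grip_width'],'clock',o['clock'], 'qcontact -/+', (qt+np.arctan2(t+o['grip_width']/2-.013,.115)).round(3),(qt+np.arctan2(t-o['grip_width']/2+.013,.115)).round(3))
E
python3 qq.py
```

```text
F [0.47 0.76 0.1 ] p [0.4943 0.0304 0.0905] t 9.2
toolq 0.06 r 0.115 t -0.0083 Ft 0.81 Fr -0.37 Fz 0.1 z 0.0905 gw 0.04282797725008116 clock 9.2 qcontact -/+ 0.061 -0.084
```

View pics/v6.png

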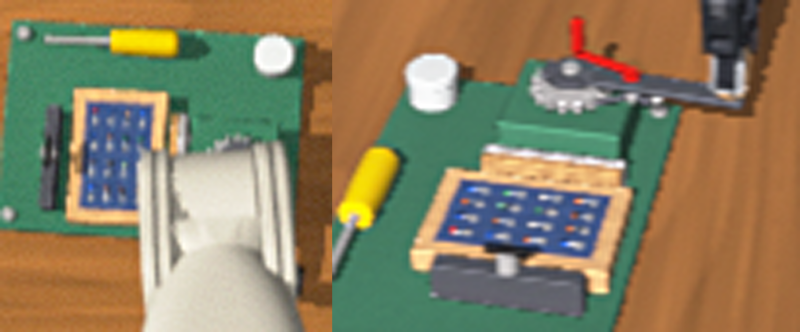

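Emit:
send_rows([
  [[-0.05,-0.34,0,0,0,-0.86],[-0.05,-0.34,0,0,0,-0.86],[-0.05,-0.34,0,0,0,-0.86],[-0.05,-0.34,0,0,0,-0.86],[-0.05,-0.34,0,0,0,-0.86],[-0.02,-0.11,0,0,0,-0.29],[0,0,0,0,0,0]],
])

```text
clock: 10.07
eef_pos: [0.5258, -0.0516, 0.0899]
tool_rot: [-0.333, 0.943, -0.0, 0.001]
ft_force: [-0.3, 0.2, -0.0]
grip_width: 0.0421
```

```bash
python3 look.py 7; python3 qq.py
```

```text
F [-0.44  0.08 -0.16] p [ 0.5253 -0.0513  0.0897] t 10.175
toolq -0.742 r 0.1133 t -0.0061 Ft 0.34 Fr 0.29 Fz -0.16 z 0.0897 gw 0.04268713192499478 clock 10.175 qcontact -/+ -0.723 -0.867
```

View pics/v7.png

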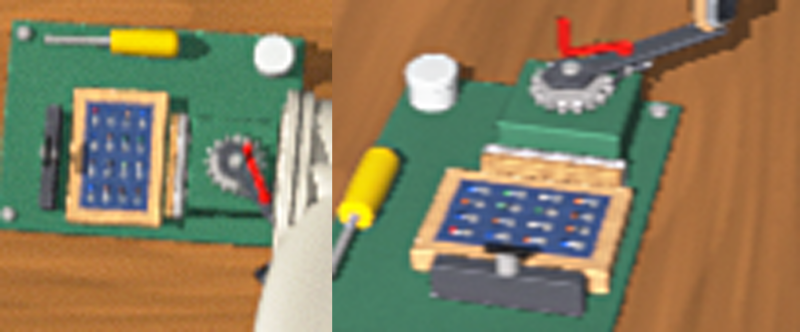

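Emit:
send_rows([
  [[0.03,0.29,0,0,0,0],[-0.05,0.34,0,0,0,0.86],[-0.05,0.34,0,0,0,0.86],[-0.05,0.34,0,0,0,0.86],[-0.05,0.34,0,0,0,0.86],[0,0,0,0,0,0]],
])

```text
clock: 10.92
eef_pos: [0.4931, 0.0242, 0.0894]
tool_rot: [-0.043, 0.999, -0.0, -0.0]
ft_force: [0.4, -1.7, -0.0]
grip_width: 0.0431
```

```bash
python3 look.py 8; python3 qq.py
```

```text
F [-0.95 -1.68 -0.02] p [0.4935 0.0235 0.0894] t 11.025
toolq -0.146 r 0.1157 t 0.0085 Ft -1.59 Fr 1.09 Fz -0.02 z 0.0894 gw 0.0426742074839209 clock 11.025 qcontact -/+ -0.0 -0.144
```

View pics/v8.png

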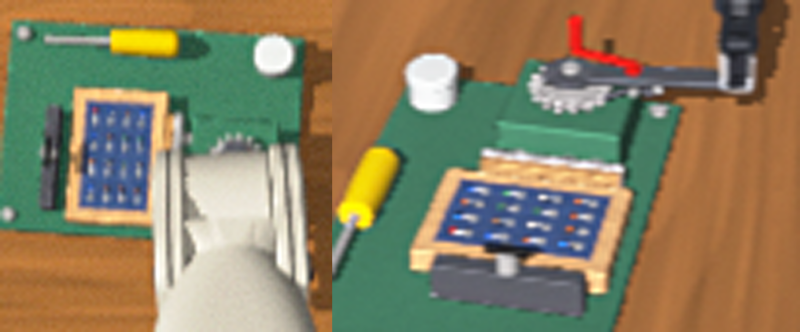

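Emit:
send_rows([
  [[-0.05,0.34,0,0,0,0.86],[-0.03,0.23,0,0,0,0.57],[0,0,0,0,0,0]],
])

```text
clock: 11.4
eef_pos: [0.4973, 0.0516, 0.0893]
tool_rot: [0.082, 0.997, -0.0, -0.0]
ft_force: [-0.3, -1.9, 0.2]
grip_width: 0.0426
```

Emit:
send_rows([
  [[-0.03,0.23,0,0,0,0.57],[0,0,0,0,0,0]],
])

```text
clock: 11.65
eef_pos: [0.5008, 0.0625, 0.0893]
tool_rot: [0.131, 0.991, -0.0, -0.0]
ft_force: [-0.3, -1.6, 2.1]
grip_width: 0.0426
```

```bash
python3 look.py 9; python3 qq.py
```

```text
F [-0.05 -2.63  1.83] p [0.5008 0.0624 0.0894] t 11.75
toolq 0.203 r 0.1148 t 0.0079 Ft -2.55 Fr -0.64 Fz 1.83 z 0.0894 gw 0.04278689809727195 clock 11.75 qcontact -/+ 0.344 0.199
```

View pics/v9.png

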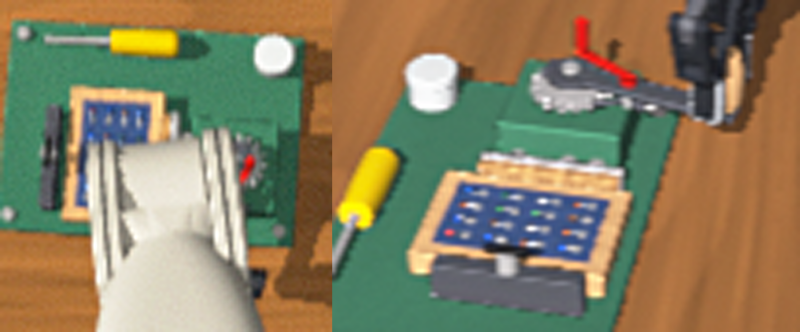

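Emit:
send_rows([
  [[-0.03,0.23,0,0,0,0.57],[0,0,0,0,0,0]],
])

```text
clock: 12.0
eef_pos: [0.5053, 0.0734, 0.0893]
tool_rot: [0.181, 0.984, 0.0, -0.0]
ft_force: [-1.6, -1.6, 0.8]
grip_width: 0.0427
```

Emit:
send_rows([
  [[-0.03,0.23,0,0,0,0.57],[0,0,0,0,0,0]],
])

```text
clock: 12.25
eef_pos: [0.5107, 0.0837, 0.0893]
tool_rot: [0.229, 0.973, 0.0, -0.0]
ft_force: [-1.3, -2.5, 1.8]
grip_width: 0.0429
```

```bash
python3 look.py 10; python3 qq.py
```

```text
F [-0.34 -1.65  1.55] p [0.5106 0.0836 0.0893] t 12.35
toolq 0.402 r 0.1147 t 0.0084 Ft -1.63 Fr -0.43 Fz 1.55 z 0.0893 gw 0.042639356224734845 clock 12.35 qcontact -/+ 0.546 0.403
```

View pics/v10.png

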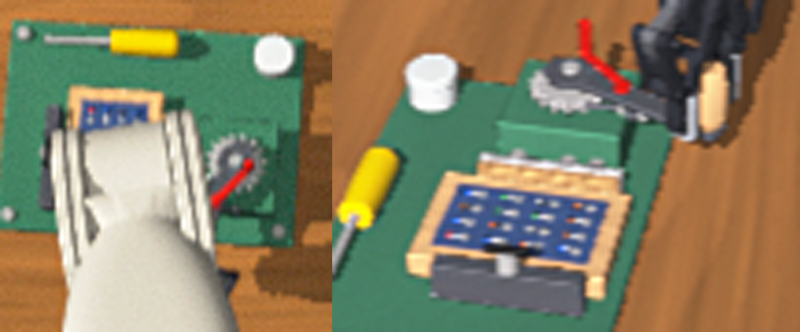

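Still driving unloaded (about 2 N); the board is being pushed towards the fence.

Emit:
send_rows([
  [[-0.03,0.23,0,0,0,0.57],[0,0,0,0,0,0]],
])

```text
clock: 12.6
eef_pos: [0.5172, 0.0934, 0.0892]
tool_rot: [0.277, 0.961, 0.0, -0.0]
ft_force: [-1.5, -1.4, 2.0]
grip_width: 0.0425
```

Emit:
send_rows([
  [[-0.03,0.23,0,0,0,0.57],[0,0,0,0,0,0]],
])

```text
clock: 12.85
eef_pos: [0.5246, 0.1023, 0.0892]
tool_rot: [0.325, 0.946, 0.0, -0.0]
ft_force: [-1.4, -2.0, 2.6]
grip_width: 0.0425
```

```bash
python3 look.py 11; python3 qq.py
```

```text
F [ 0.1  -1.68  1.88] p [0.5244 0.1021 0.0892] t 12.95
toolq 0.601 r 0.1146 t 0.0087 Ft -1.26 Fr -1.11 Fz 1.88 z 0.0892 gw 0.04260734639962493 clock 12.95 qcontact -/+ 0.748 0.604
```

View pics/v11.png

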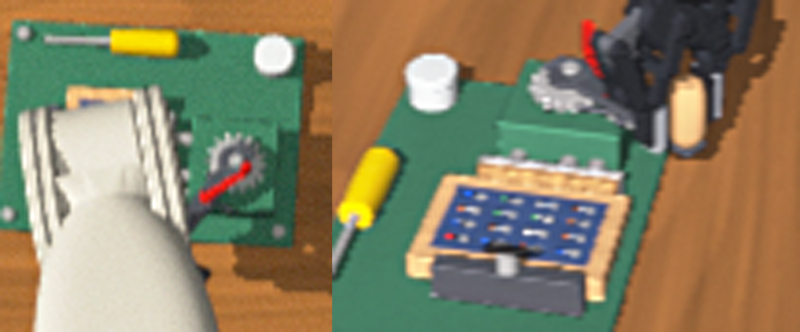

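Emit:
send_rows([
  [[-0.03,0.23,0,0,0,0.57],[0,0,0,0,0,0]],
])

```text
clock: 13.2
eef_pos: [0.5329, 0.1104, 0.0892]
tool_rot: [0.371, 0.928, 0.0, -0.0]
ft_force: [-1.6, -2.0, 2.1]
grip_width: 0.0423
```

```bash
python3 look.py 12; python3 qq.py
```

```text
F [-1.3  -0.87  0.54] p [0.5328 0.1103 0.0892] t 13.3
toolq 0.701 r 0.1145 t 0.0089 Ft -1.53 Fr 0.34 Fz 0.54 z 0.0892 gw 0.04249489776678035 clock 13.3 qcontact -/+ 0.849 0.706
```

Emit:
send_rows([
  [[0.01,-0.34,0,0,0,0],[-0.05,-0.34,0,0,0,-0.86],[-0.05,-0.34,0,0,0,-0.86],[-0.05,-0.34,0,0,0,-0.86],[-0.05,-0.34,0,0,0,-0.86],[-0.05,-0.34,0,0,0,-0.86]],
])

```text
clock: 14.05
eef_pos: [0.4948, 0.0191, 0.0894]
tool_rot: [0.003, 1.0, 0.001, 0.001]
ft_force: [0.1, 1.5, -0.4]
grip_width: 0.0427
```

```bash
python3 look.py 13; python3 qq.py
```

```text
F [ 0.65  0.23 -0.34] p [0.4949 0.018  0.0894] t 14.15
toolq -0.047 r 0.1144 t -0.0085 Ft 0.24 Fr -0.64 Fz -0.34 z 0.0894 gw 0.04263683762184735 clock 14.15 qcontact -/+ -0.048 -0.192
```

View pics/v13.png

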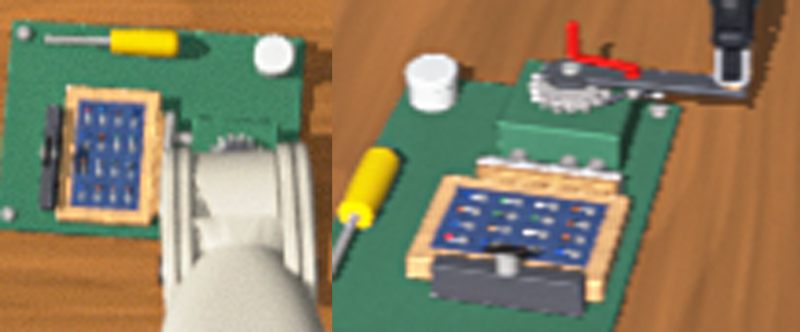

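Emit:
send_rows([
  [[-0.05,-0.34,0,0,0,-0.86],[-0.05,-0.34,0,0,0,-0.86],[-0.05,-0.34,0,0,0,-0.86],[-0.05,-0.34,0,0,0,-0.86],[0,0,0,0,0,0]],
])

```text
clock: 14.78
eef_pos: [0.5193, -0.0448, 0.0894]
tool_rot: [-0.287, 0.958, 0.0, 0.001]
ft_force: [0.0, -1.0, -0.6]
grip_width: 0.0429
```

Emit:
send_rows([
  [[0,0.33,0,0,0,0],[-0.03,0.23,0,0,0,0.57],[0,0,0,0,0,0]],
])

```text
clock: 15.15
eef_pos: [0.5029, -0.0188, 0.0893]
tool_rot: [-0.242, 0.97, 0.0, -0.0]
ft_force: [0.8, -0.6, 0.3]
grip_width: 0.0428
```

```bash
python3 look.py 14; python3 qq.py
```

```text
F [-0.91  0.11 -0.57] p [ 0.5036 -0.0197  0.0894] t 15.25
toolq -0.55 r 0.1144 t 0.0105 Ft 0.52 Fr 0.75 Fz -0.57 z 0.0894 gw 0.04248064669313036 clock 15.25 qcontact -/+ -0.389 -0.531
```

View pics/v14.png

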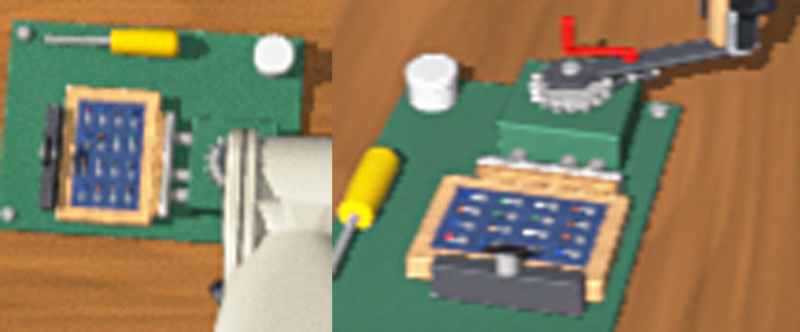

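Emit:
send_rows([
  [[-0.03,0.22,0,0,0,0.57],[0,0,0,0,0,0]],
])

```text
clock: 15.5
eef_pos: [0.5005, -0.0103, 0.0895]
tool_rot: [-0.194, 0.981, -0.0, 0.0]
ft_force: [0.0, -1.9, -0.9]
grip_width: 0.0424
```

Emit:
send_rows([
  [[-0.03,0.23,0,0,0,0.57],[0,0,0,0,0,0]],
])

```text
clock: 15.75
eef_pos: [0.4976, 0.0008, 0.0895]
tool_rot: [-0.145, 0.989, -0.0, 0.0]
ft_force: [0.1, -1.8, 0.7]
grip_width: 0.0426
```

```bash
python3 qq.py
```

```text
toolq -0.352 r 0.1141 t 0.0091 Ft -1.73 Fr 0.37 Fz 0.72 z 0.0895 gw 0.04262323429357998 clock 15.75 qcontact -/+ -0.202 -0.345
```

Emit:
send_rows([
  [[-0.02,0.23,0,0,0,0.57],[0,0,0,0,0,0]],
])

```text
clock: 16.0
eef_pos: [0.4952, 0.0121, 0.0895]
tool_rot: [-0.096, 0.995, -0.0, 0.0]
ft_force: [-0.1, -2.3, 0.6]
grip_width: 0.0428
```

```bash
python3 qq.py
```

```text
toolq -0.253 r 0.1146 t 0.0094 Ft -2.2 Fr 0.55 Fz 0.64 z 0.0895 gw 0.04283596937552599 clock 16.0 qcontact -/+ -0.1 -0.245
```

Emit:
send_rows([
  [[-0.02,0.23,0,0,0,0.57],[0,0,0,0,0,0]],
])

```text
clock: 16.25
eef_pos: [0.494, 0.0234, 0.0894]
tool_rot: [-0.047, 0.999, -0.0, 0.0]
ft_force: [1.0, -2.9, 1.7]
grip_width: 0.0427
```

```bash
python3 qq.py;python3 look.py 15
```

```text
toolq -0.154 r 0.1152 t 0.0093 Ft -2.95 Fr -0.73 Fz 1.66 z 0.0894 gw 0.04269550775558204 clock 16.25 qcontact -/+ -0.002 -0.146
F [ 0.69 -3.31  1.26] p [0.494  0.0233 0.0894] t 16.35
```

View pics/v15.png

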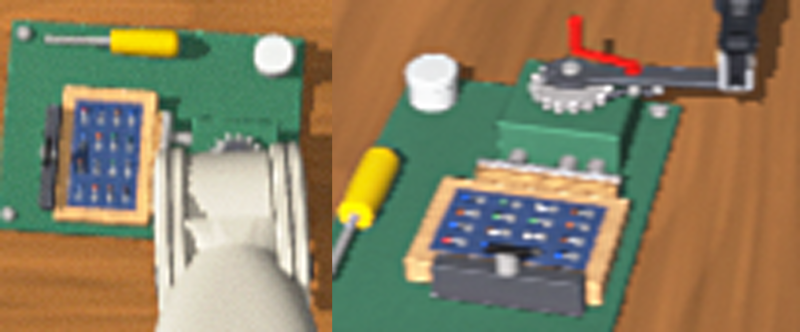

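Emit:
send_rows([
  [[-0.02,0.12,0,0,0,0.29],[0,0,0,0,0,0]],
])

```text
clock: 16.6
eef_pos: [0.4945, 0.0289, 0.0894]
tool_rot: [-0.02, 1.0, -0.001, 0.0]
ft_force: [0.4, -4.1, 2.0]
grip_width: 0.0427
```

```bash
python3 qq.py
```

```text
toolq -0.101 r 0.1148 t 0.0087 Ft -4.11 Fr -0.25 Fz 2.05 z 0.0894 gw 0.042667164177159426 clock 16.6 qcontact -/+ 0.046 -0.098
```

Emit:
send_rows([
  [[-0.02,0.12,0,0,0,0.29],[0,0,0,0,0,0]],
])

```text
clock: 16.85
eef_pos: [0.4952, 0.0346, 0.0894]
tool_rot: [0.005, 1.0, -0.001, 0.0]
ft_force: [0.0, -5.5, 1.9]
grip_width: 0.0425
```

```bash
python3 qq.py
```

```text
toolq -0.05 r 0.1144 t 0.0086 Ft -5.54 Fr -0.09 Fz 1.87 z 0.0894 gw 0.042466925070536385 clock 16.85 qcontact -/+ 0.095 -0.047
```

Emit:
send_rows([
  [[-0.01,0.06,0,0,0,0.15],[0,0,0,0,0,0]],
])

```text
clock: 17.1
eef_pos: [0.4956, 0.0371, 0.0894]
tool_rot: [0.018, 1.0, -0.002, -0.0]
ft_force: [-0.4, -6.9, 3.1]
grip_width: 0.0425
```

Emit:
send_rows([
  [[0,0,0,0,0,0]],
])

```text
clock: 17.23
eef_pos: [0.4956, 0.0371, 0.0894]
tool_rot: [0.018, 1.0, -0.001, -0.0]
ft_force: [0.6, -7.0, 2.2]
grip_width: 0.0428
```

Emit:
send_rows([
  [[0,0,0,0,0,0]],
])

```text
clock: 17.35
eef_pos: [0.4956, 0.0371, 0.0894]
tool_rot: [0.018, 1.0, -0.001, -0.0]
ft_force: [1.6, -6.9, 2.5]
grip_width: 0.0427
```

```bash
python3 qq.py
```

```text
toolq -0.024 r 0.1143 t 0.0081 Ft -6.81 Fr -1.89 Fz 2.48 z 0.0894 gw 0.04269879282213649 clock 17.35 qcontact -/+ 0.118 -0.026
```

Emit:
send_rows([
  [[0,-0.05,0,0,0,0],[0,-0.05,0,0,0,0],[0,-0.06,0,0,0,0],[0,0,0,0,0,0]],
])

```text
clock: 17.85
eef_pos: [0.4951, 0.0308, 0.0892]
tool_rot: [0.019, 1.0, 0.0, -0.0]
ft_force: [-0.4, -2.3, 0.5]
grip_width: 0.0429
```

```bash
python3 qq.py;python3 look.py 16
```

```text
toolq -0.023 r 0.1146 t 0.0017 Ft -2.29 Fr 0.34 Fz 0.47 z 0.0892 gw 0.0429032767553677 clock 17.85 qcontact -/+ 0.065 -0.082
F [-0.07 -2.34  1.08] p [0.4951 0.0309 0.0892] t 17.95
```

View pics/v16.png

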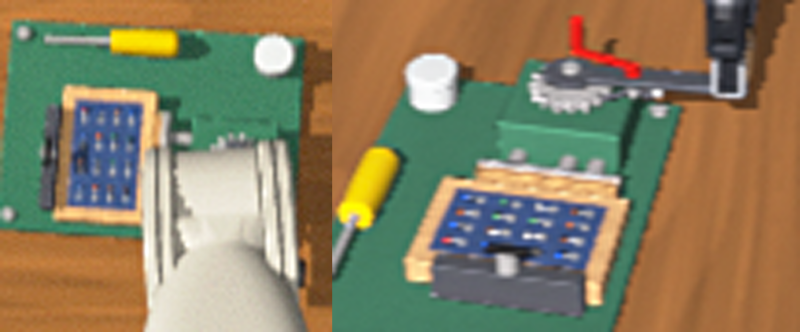

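Emit:
send_rows([
  [[0,-0.06,0,0,0,0],[0,0,0,0,0,0]],
])

```text
clock: 18.2
eef_pos: [0.4949, 0.0281, 0.0891]
tool_rot: [0.019, 1.0, 0.0, -0.0]
ft_force: [0.2, -0.2, -0.7]
grip_width: 0.0429
```

Emit:
send_rows([
  [[0,-0.06,0,0,0,0],[0,0,0,0,0,0]],
])

```text
clock: 18.45
eef_pos: [0.495, 0.0249, 0.0892]
tool_rot: [0.019, 1.0, 0.0, -0.0]
ft_force: [-0.5, -0.3, -0.2]
grip_width: 0.0425
```

```bash
python3 qq.py;python3 look.py 17
```

```text
toolq -0.023 r 0.1144 t -0.0043 Ft -0.34 Fr 0.51 Fz -0.21 z 0.0892 gw 0.04253595544697285 clock 18.45 qcontact -/+ 0.012 -0.132
F [ 0.73  0.24 -0.16] p [0.4951 0.0249 0.0893] t 18.55
```

View pics/v17.png

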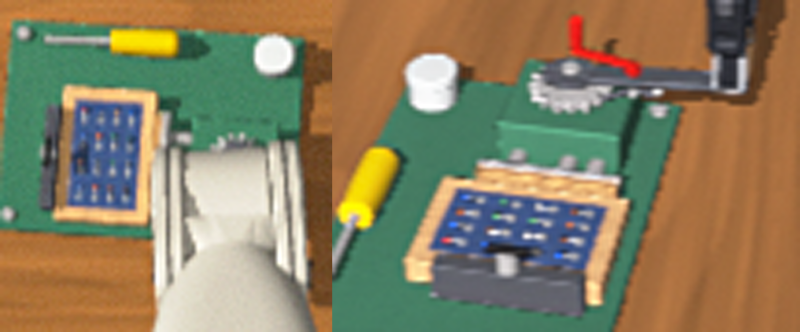

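Emit:
send_rows([
  [[0,0,-0.3,0,0,0],[0,0,-0.6,0,0,0],[0,0,-0.8,0,0,0],[0,0,-0.8,0,0,0],[0.5,-0.5,-0.2,0,0,0],[0.8,-0.8,0,0,0,0],[0.8,-0.8,0,0,0,0],[0,-0.6,0,0,0,0]],
])

```text
clock: 19.55
eef_pos: [0.3823, -0.1067, 0.2255]
tool_rot: [0.019, 1.0, -0.0, 0.0]
ft_force: [0.8, 0.7, -0.5]
grip_width: 0.0429
```

Emit:
send_rows([
  [[0,-0.8,0,0,0,0],[0,-0.8,0,0,0,0],[0,0,0,0,0,0],[0,0,0,0,0,0]],
])

```text
clock: 20.05
eef_pos: [0.3819, -0.1856, 0.2249]
tool_rot: [0.019, 1.0, 0.0, 0.0]
ft_force: [-0.1, 0.1, -0.5]
grip_width: 0.0428
```

```bash
python3 qq.py;python3 look.py 18
python3 - <<'E'
from h import *
d=load('t18'); a=d['c'][125:215,245:350,::-1]; cv2.imwrite('pics/t18c.png',cv2.resize(a,None,fx=7,fy=7,interpolation=cv2.INTER_CUBIC))
A=load('s0')if 0 else load('s17')
B=load('s18'); C2=load('s4')
g=lambda D,y0,y1,x0,x1:cv2.cvtColor(D['c'],cv2.COLOR_RGB2GRAY)[y0:y1,x0:x1].astype(np.float32)
for n in('s15','s16','s17'):
    print(n,cv2.phaseCorrelate(g(load(n),224,262,250,330),g(B,224,262,250,330)))
for nm,r in dict(tin=(190,216,245,268),driver=(218,262,225,252),cone=(290,365,320,360),disc=(315,370,215,280),mug=(120,155,285,320),tray=(135,162,325,372),reel=(148,170,382,404)).items():
    print(nm,cv2.phaseCorrelate(g(load('side0'),*r),g(B,*r)))
E
```

```text
toolq -0.022 r 0.2194 t -0.2191 Ft 0.14 Fr 0.14 Fz -0.47 z 0.2249 gw 0.04281430258344188 clock 20.05 qcontact -/+ -1.094 -1.125
F [ 0.05 -1.21 -0.91] p [ 0.382  -0.1851  0.2247] t 20.15
s15 ((-0.02042114205113421, -0.06540354160508954), 1.005638727247715)
s16 ((-0.008416669753870565, -0.003205640273797883), 0.9985947959125042)
s17 ((0.01439335759617677, -0.031278769155079544), 0.9960314829647541)
tin ((-0.039274034142264824, 0.4762286647035836), 0.9976455673207472)
driver ((0.109418403301353, 0.4663817397478489), 0.7939509937302075)
cone ((-0.03548074164499937, 0.5379852204902065), 0.9767372798919678)
disc ((0.021420711066213016, 0.017134370491724837), 1.0061011776879982)
mug ((0.006882678636991102, -0.019227089669659136), 1.0028881864783206)
tray ((0.05018925191478729, 0.43865002593581615), 0.9622975668789427)
reel ((-0.06961693253476398, 0.0019525889658336126), 0.9946017846879032)
```

View pics/v18.png

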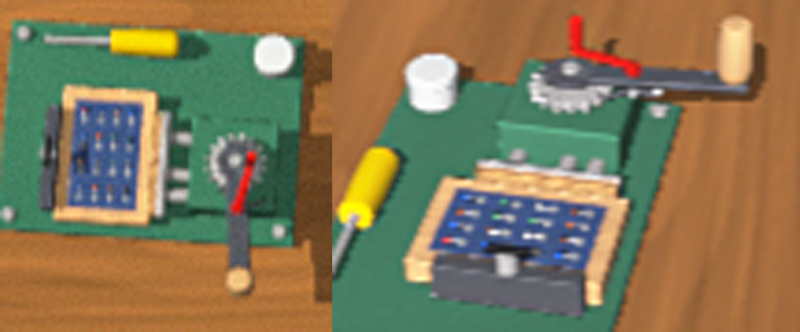

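View pics/t18c.png

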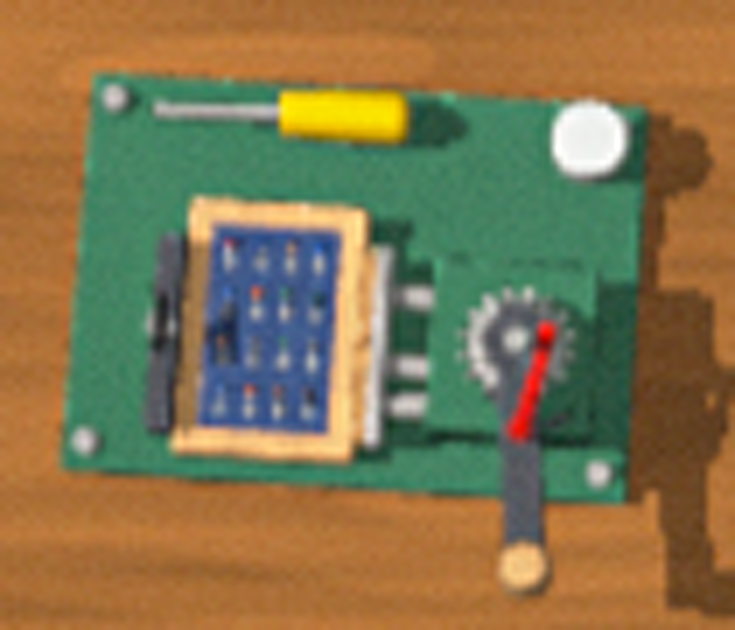

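```bash
python3 -c "
from workcell import *
print(job_done())"
```

```text
the job is handed in; nothing more can be done
None
```

The clamp is set to tighten and the board lies flat, gripped between jaw and fence. I handed the job in at about 20 s of the 72 s allowed.

**What I did**
1. I pushed the red lever over with the closed fingers, and the pictures showed it on the tighten side.
2. I swung the handle back from 0.5 to about -0.73 rad. It met only about 0 to 2 N, and the jaw did not move in the pictures.
3. I drove one stroke to 0.70 rad at about 1.5 to 3 N, swung back to about -0.65 rad, and drove again until the force rose. I stopped at -0.03 rad, where the push on the grip read 6.8 to 7.0 N over three readings.
4. I backed off until the force was zero, lifted clear and moved the arm away.

**Last checks**
- **Clamping:** as I let go, the handle sprang back about 0.07 rad. The jaw and board pictures from just before, during and after release agree to within 0.07 px. I took no picture at the full 7 N, so a jaw slip smaller than I could see is not ruled out.
- **Other things:** the mug, disc and reel showed no shift. The tin, screwdriver, cone and tray gave a shift of about 0.5 px in my image matching. I put that down to an error in the matching, because the tin and screwdriver sit in the same place in the top views; I did not check the cone and tray any further.

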